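Seat the reagent pack and show its bar code to the bench camera

TASK

Press the tall reagent pack down until it is fully home in its bay. Then take the inspection mirror off its rest by the handle and hold it level in the bench camera's line of sight, in front of the pack and at the height of the label, angled so that the glass has the bar-code label straight ahead of the handle and the lens square to its side: the camera then sees the label in the mirror. Finish holding the mirror still at that angle, touching nothing else with it, and leave everything else on the bench where it stands.

Things in the scene. Friction and masses are not known exactly. Their poses are not given: they have to be found in the camera images.
- pack_top (a point): Centre of the flat grey lid (34 x 66 mm) of the tall white reagent pack (38 wide, 70 deep, 128 mm high), the only one with a bar-code label. It stands in one of three bays; plain packs 100 mm high, already home, fill the other two. Fully home, this point is 142 mm above the bench; it starts 6 to 10 mm higher. x axis: from the labelled front to the back; y: across its width; z: up.
- pack_label (a point): Centre of the paper bar-code label (32 mm wide, 46 mm high) on the upright front face of the tall pack; 36 mm in front of (-x of) the pack's middle and 40 mm below the lid. Same axes as pack_top.
- pack (a joint): How far the tall pack stands proud of its bay: 0 = fully home, grows upward (m), 12 mm at most. A friction fit: it stays where it is left; pressing it down takes about 5 N, then it meets a hard stop.
- camera_lens (a point): Front of the lens (38 mm black barrel) of the fixed bench camera, a 46 mm grey box on a short column stand, 102 mm above the bench, about the height of the label. It looks level along -x of this point (z up), past the front of the packs, 45 to 150 mm clear of their faces. Column and 110 x 90 mm foot stand behind the lens (+x), up to 172 mm high. The camera's own picture is not available to the program.
- station_bays (a point): Middle of the floor of the reagent station, a fixed grey base 124 mm deep and 170 mm wide with a 38 mm high front lip and a 94 mm high back; 14 mm above the bench. -x is its open front (where labels face), y runs along the row of bays (bays at -46, 0 and +46 mm).
- mirror_grip (a point): Centre of the black flat-sided handle of the inspection mirror: 124 mm long (x), 14 mm wide (y), 18 mm high (z); total mass 0.1 to 0.16 kg. x axis: along the handle towards the glass; z: up as it lies on its rest. It starts level on the rest, this point 47 mm above the bench; lift it straight up.
- mirror_glass (a point): Centre of the mirror's upright rectangular glass (52 high, 56 mm wide, in a 56 x 60 mm steel frame), on the handle's axis 140 mm ahead of the handle's centre at the end of a thin steel stem. Same axes as mirror_grip. The glass faces half-way between +x and -y, so it turns the view by a right angle: who looks into it from the -y side sees what lies straight ahead along +x.
- rest_top (a point): Middle of the fixed steel instrument rest on which the mirror lies (base 150 x 70 mm, two 40 mm wide notched uprights, 50 mm either side of the middle along the handle, tops 50 mm above the bench); the point is at the floor of the notches, 38 mm above the bench.
- tube_rack_mid (a point): Bystander, loose: white tube rack 60 x 180 mm with black-stoppered blood tubes, 98 mm high; centre.
- cup_mid (a point): Bystander, loose: lidded clear specimen cup, 58 mm across, 62 mm high; centre.
- slide_box_mid (a point): Bystander, loose: flat grey slide box with clear lid, 80 x 90 x 34 mm; centre.
- vial_a_mid (a point): Bystander, loose: small amber vial with metal cap, 25 mm across, 44 mm high; centre.
- vial_b_mid (a point): Bystander, loose: a second such vial; centre.
- tip_box_mid (a point): Bystander, loose: pipette tip box with clear lid, 124 x 89 x 68 mm; centre.
- wash_bottle_mid (a point): Bystander, loose: white wash bottle with bent spout, 68 mm across, 200 mm high; centre of its body.

How it is judged:
By the outcome, as a careful person would: the job done as asked, in the order asked, and still so for the second after the job is handed in, while the arm keeps its last pose, push and grip.
It also fails if it takes over 51 s, if anything falls off the work surface, if the arm or the gripper's body presses on something with over 40 N, if the wrist force passes 120 N, or if a joint passes its speed limit or range.

ROBOT

A 7-joint arm with a two-finger parallel gripper is mounted at the origin on the work surface. World frame = base frame: x ahead of the robot, y to its left, z up, the work surface at z = 0. Lengths are in m, angles in rad, forces in N, time in s.
With the tool pointing down it reaches from about 0.35 to 0.9 m from the base axis. Payload 8.1 kg.
Tool frame: the origin (TCP) lies midway between the tips of the shut fingers; the grasp point (between the pads) lies 19 mm behind it; z points along the fingers, y is the direction in which the jaws open and shut (so a half turn about z gives the same grasp; the last joint's range is limited). The gripper opens to 92 mm and grips with 3 to 60 N. Pads are 19 mm wide; open, the fingers measure 130 mm over their backs; the gripper's body (75 mm by 190 mm) begins 47 mm behind the grasp point.
Start: joints at [1.083, 0.434, 0.025, 1.573, -0.012, 1.134, -0.075], TCP at [0.235, -0.579, 0.227] pointing down, gripper open.
Joint ranges: [-2.62, 2.62], [-0.44, 2.09], [-1.27, 1.32], [0.08, 2.57], [-1.32, 4.46], [0.12, 2], [-2.74, 2.74]. Speed limits (rad/s): [2.22, 2.22, 3.01, 3.01, 3.14, 3.14, 3.14].

INTERFACE

Orientations are given as a rotation vector (axis times angle).
In Python, from cell import readout, imaging, arm gives the robot as it stands.
- The arm moves only by the tool send_rows, never from a script. Its arguments are lists of equal length, an entry for each row: "claw": the gripper command: -1 is fully open, 1 is shut, values between are in proportion; "delta_pos": the shift along the tool's x, y, z as a fraction of full scale, a list of three; "dr": the turn, a rotation vector about the tool's x, y, z as a fraction of full scale, a list of three. In form: {"claw": [claw, ...], "delta_pos": [[dx, dy, dz], ...], "dr": [[ax, ay, az], ...]}. A call has exactly 5 rows; each row is the pose to reach, as a shift and turn from the pose commanded when the call began, along the tool's axes at that moment; what a row does not reach only later rows make up. Full scale, the value 1, is 250 mm for a shift and 2 rad for a turn. A row lasts 1/10 s, in which the tool goes at most 50 mm and 8.59 degrees, less where a joint would pass 70% of its speed; a pose out of reach is approached as far as the arm can. A call with a number of a shift or a turn outside -1 to 1 is refused whole. A call with a gripper value outside its range is refused whole. The fingers move at their own pace and stop on an object; "force" is the grip in N (left out, the last holds). Time passes only in rows, so rows that repeat a pose let the fingers close, or fill a call up. It gives the time, the measured TCP pose, the force and the opening at its end, in the units of the state.
- readout.observe(): the state, without advancing time (a new reading comes with each control period).
- imaging.get_image(name): name is "side" or "top" or "wrist"; returns (picture, depth): 420x560x3 uint8, blue, green, red; 420x560 float32, m along the optical axis (not along the pixel's ray), 0 where there is no reading.
- imaging.get_calibration(name): a dict with "vfov" (degrees; the focal length in pixels is half the picture's height over the tangent of half this angle, whatever the lens; pixels are square), "cx", "cy" (the principal point, pixels), "extrinsics" (4x4, takes a point from world to camera coordinates). Camera axes: x right, y down, z forward; pixel columns grow to the right and rows downward; lengths in m; the calibration is good to about 2 mm. A picture is of the moment at which its call begins: read the wrist's pose just before it. get_calibration takes no time and is no camera call; for the wrist camera it gives the pose at the moment of the call.
- arm.sign_off(): hands the job in, once; it reports no verdict.
The state is a dict: "clock": time; "joints": joint angles; "dq": joint speeds; "joint_efforts": joint torques, N m; "position": TCP position; "ee_rot": TCP orientation; "force": force on the tool from outside, world axes, zero at the start; "ft_torque": the same for the moment, N m; "width": opening from 0.0 (shut) to 1.0 (fully open).
Only numpy, scipy, OpenCV 4.12 (cv2) and the standard library are available. Lean on these libraries where they do the work, as an engineer would, in place of code of your own. Each camera call takes 0.05 s, during which the arm holds its last target.

## Working session

There is one attempt and no reset: what is moved stays moved. The work goes in short steps, Python scripts to look and compute and a tool call to move; the robot and the scene stay as the last step left them, time stands still between calls to the robot, and variables do not carry over. Pictures are saved under pics/ and viewed, and the job is handed in when it is done.

Besides the shell and the picture viewer there is one more tool, called after "Emit:" by a JSON object that holds its "method" and its "body", one argument or row to a line. send_rows: Moves the arm, as the interface text tells. Its arguments: {"type":"object","properties":{"claw":{"type":"array","items":{"type":"number"}},"delta_pos":{"type":"array","items":{"type":"array","items":{"type":"number","minimum":-1,"maximum":1}}},"dr":{"type":"array","items":{"type":"array","items":{"type":"number","minimum":-1,"maximum":1}}},"force":{"type":"number"}},"required":["claw","delta_pos","dr"]}

```bash
ls; mkdir -p pics
python3 - <<'E'
from cell import readout, imaging, arm
import cv2,numpy as np
s=readout.observe();print(s)
for n in("side","top"):
    c=imaging.get_calibration(n);print(n,c)
    p,d=imaging.get_image(n);cv2.imwrite(f"pics/{n}0.png",p);np.savez(f"pics/{n}0.npz",p=p,d=d,E=c["extrinsics"],v=c["vfov"],cx=c["cx"],cy=c["cy"])
E
```

```text
pics
{'clock': 0.0, 'joints': array([ 1.0834426 ,  0.43520052,  0.02497391,  1.57407093, -0.01162689,
        1.13399104, -0.0750952 ]), 'dq': array([-0.00089244, -0.00016729, -0.00210074,  0.0015293 ,  0.001237  ,
       -0.00063278, -0.00036001]), 'joint_efforts': array([ 1.68086585e-04, -6.67862177e+01,  9.85210799e-01, -3.14462829e+01,
       -6.02907641e-02,  4.28670540e-02,  1.10056244e-04]), 'position': array([ 0.23435179, -0.57886535,  0.22596905]), 'ee_rot': array([-3.08221813e+00, -6.00249043e-01,  6.32946300e-04]), 'force': array([ 0.58785893,  0.0480836 , -0.0828159 ]), 'ft_torque': array([-0.00909372, -0.02311588,  0.02783602]), 'width': 1.0029673801479602}
side {'vfov': 57.89037849033752, 'cx': 286.857772082644, 'cy': 216.06594443352117, 'extrinsics': array([[-0.97779977, -0.20817809,  0.02386401,  0.59145615],
       [-0.12478579,  0.48701921, -0.86443091,  0.14276651],
       [ 0.16833334, -0.84821823, -0.50218494,  0.88770279],
       [ 0.        ,  0.        ,  0.        ,  1.        ]])}
top {'vfov': 53.20358787207694, 'cx': 277.74813556751207, 'cy': 207.21699846085218, 'extrinsics': array([[-0.01799601, -0.99929587,  0.03292276,  0.05285929],
       [-0.99226489,  0.01380489, -0.12336863,  0.58607363],
       [ 0.12282726, -0.03488825, -0.99181464,  1.01735134],
       [ 0.        ,  0.        ,  0.        ,  1.        ]])}
```

View pics/side0.png

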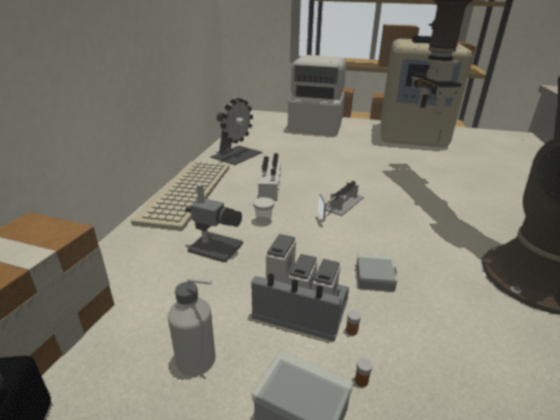

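View pics/top0.png

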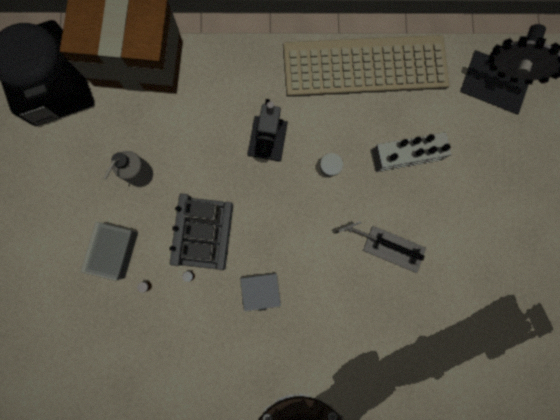

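```bash
cat > h.py <<'E'
import numpy as np,cv2
def load(n):
    z=np.load(f"pics/{n}.npz");return z
def cloud(d,E,v,cx,cy):
    f=d.shape[0]/2/np.tan(np.radians(v)/2)
    r,c=np.mgrid[:d.shape[0],:d.shape[1]]
    P=np.stack([(c-cx)/f*d,(r-cy)/f*d,d],-1)
    R=E[:3,:3];t=E[:3,3]
    return (P-t)@R
def cl(n):
    z=load(n);return z['p'],cloud(z['d'],z['E'],float(z['v']),float(z['cx']),float(z['cy']))
E
python3 - <<'E'
from h import *
for n in("side0","top0"):
    p,W=cl(n);z=load(n)
    print(n,(z['d']==0).mean())
    cv2.imwrite(f"pics/{n}_z.png",cv2.resize(cv2.applyColorMap(np.clip(W[...,2]*1000,0,255).astype(np.uint8),cv2.COLORMAP_JET),(784,588),interpolation=0))
p,W=cl("top0")
for q in[(202,208),(202,232),(202,255),(266,130),(266,150),(400,248),(350,230),(300,200),(300,350),(450,300)]:
    print(q,W[q[1],q[0]].round(4))
g=cv2.resize(cv2.convertScaleAbs(p[90:330,80:480],alpha=2.2),(800,480),interpolation=cv2.INTER_CUBIC);cv2.imwrite("pics/top0c.png",g)
p,W=cl("side0")
g=cv2.resize(cv2.convertScaleAbs(p[140:350,160:420],alpha=1.6),(780,630)[:2],interpolation=cv2.INTER_CUBIC)[:600];cv2.imwrite("pics/side0c.png",g)
E
```

```text
side0 0.003932823129251701
top0 0.003907312925170068
(202, 208) [0.5733 0.216  0.1495]
(202, 232) [0.5221 0.2205 0.1171]
(202, 255) [0.4699 0.2206 0.1145]
(266, 130) [0.7587 0.0709 0.125 ]
(266, 150) [0.7117 0.0716 0.121 ]
(400, 248) [ 0.4793 -0.2554  0.0526]
(350, 230) [ 0.5258 -0.1337  0.0503]
(300, 200) [ 0.6089 -0.0158  0.0032]
(300, 350) [ 0.2318 -0.0067  0.001 ]
(450, 300) [ 3.458e-01 -3.945e-01  3.000e-04]
```

View pics/top0c.png

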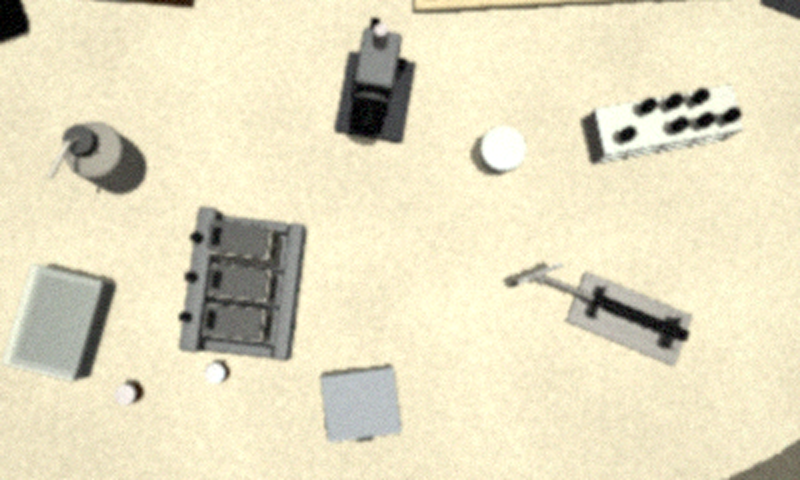

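View pics/side0c.png

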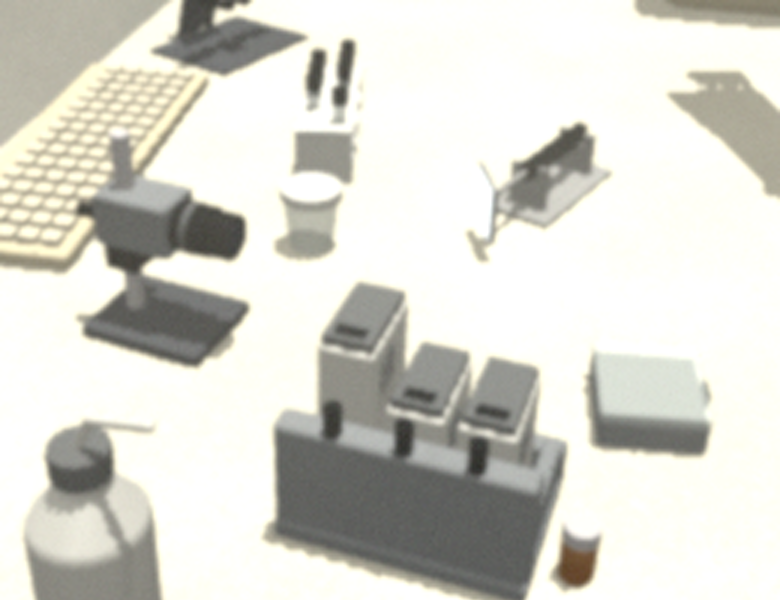

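View pics/top0_z.png

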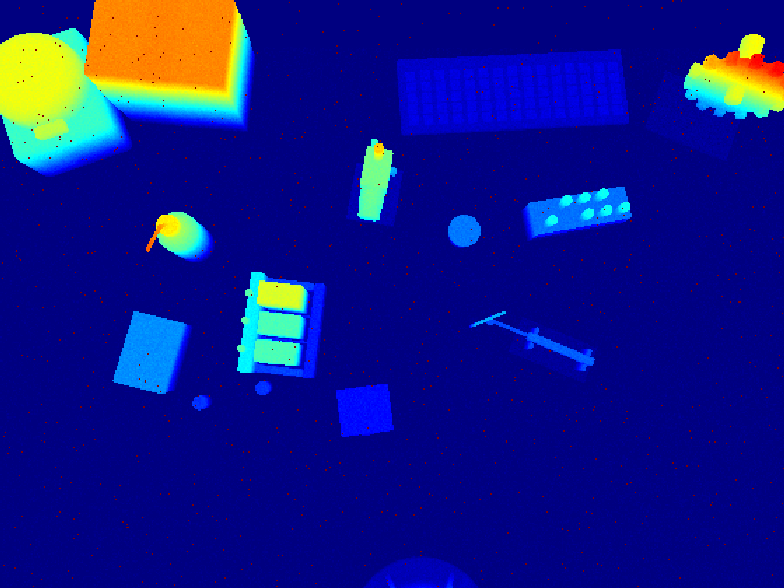

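```bash
cat > m.py <<'E'
from h import *
def rect(P,name):
    (c,s,a)=cv2.minAreaRect((P[:,:2]*1000).astype(np.float32))
    print(name,len(P),"c",np.round(c,1),"s",np.round(s,1),"a",round(a,2),"zmed",round(np.median(P[:,2])*1000,1),"mean",(P.mean(0)*1000).round(1))
def sel(W,x,y,z):
    m=(W[...,0]>x[0])&(W[...,0]<x[1])&(W[...,1]>y[0])&(W[...,1]<y[1])&(W[...,2]>z[0])&(W[...,2]<z[1])
    m=cv2.morphologyEx(m.astype(np.uint8),cv2.MORPH_OPEN,np.ones((2,2)))>0
    return W[m]
if __name__=="__main__":
  for n in("top0","side0"):
    p,W=cl(n);print(n)
    rect(sel(W,(.5,.65),(.12,.3),(.142,.158)),"lid")
    rect(sel(W,(.4,.65),(.12,.3),(.108,.125)),"plain lids")
    rect(sel(W,(.4,.65),(.23,.3),(.085,.103)),"back")
    rect(sel(W,(.4,.65),(.12,.19),(.03,.046)),"lip")
    rect(sel(W,(.4,.6),(-.4,-.18),(.051,.064)),"handle")
    rect(sel(W,(.4,.6),(-.2,-.1),(.06,.085)),"glass")
    rect(sel(W,(.4,.6),(-.18,-.1),(.015,.085)),"glass all")
    rect(sel(W,(.4,.6),(-.4,-.15),(.003,.015)),"restbase")
    rect(sel(W,(.66,.75),(.03,.11),(.08,.124)),"barrel")
    rect(sel(W,(.66,.8),(.03,.11),(.117,.13)),"cam top")
    rect(sel(W,(.66,.9),(.0,.14),(.004,.018)),"foot")
E
python3 m.py
```

```text
top0
lid 472 c [534.4 159. ] s [212.9  55.8] a 60.37 zmed 150.2 mean [567.9 220.8 151.3]
plain lids 935 c [486.3 212.4] s [257.7 102.1] a 59.99 zmed 113.9 mean [501.7 233.5 117. ]
back 598 c [525.9 275.2] s [ 38.2 174.3] a 77.39 zmed 93.9 mean [522.5 276.7  94.6]
lip 499 c [498.3 132.3] s [107.7 199.6] a 87.47 zmed 36.9 mean [512.1 170.2  36.3]
handle 298 c [ 479.3 -267.7] s [144.   29.3] a 64.98 zmed 55.7 mean [ 476.3 -256.6   52.8]
glass 54 c [ 533.4 -139.4] s [ 6.2 73.3] a 21.42 zmed 51.7 mean [ 532.7 -137.4   39.8]
glass all 122 c [ 518.7 -145.6] s [39.6 77.7] a 15.29 zmed 50.0 mean [ 525.7 -147.6   40.2]
restbase 1030 c [ 486.2 -149.5] s [450.7 105.8] a 83.89 zmed 6.4 mean [ 473.7 -252.3    9.8]
barrel 326 c [617.1  84.1] s [ 42.1 316.5] a 83.82 zmed 116.7 mean [722.4  73.  107.5]
cam top 590 c [648.7  80.2] s [ 47.3 379.4] a 82.9 zmed 123.5 mean [757.3  66.9 121.6]
foot 683 c [681.5  81.4] s [ 89.7 439.8] a 79.39 zmed 11.8 mean [758.8  61.7  24.1]
side0
lid 414 c [541.6 392.4] s [ 48.6 848.3] a 9.62 zmed 148.6 mean [569.3 232.1 147.4]
plain lids 1149 c [521.3 422.1] s [132.8 772. ] a 1.22 zmed 112.4 mean [515.3 247.2 112.6]
back 1180 c [530.5 512.1] s [167.4 589.1] a 0.03 zmed 92.0 mean [526.  283.6  95.3]
lip 74 c [429.4 159.4] s [95.3 28.3] a 52.48 zmed 32.6 mean [418.2 151.2  32.7]
handle 80 c [475.7 198.2] s [  53.5 1216.8] a 0.21 zmed 51.6 mean [ 476.8 -222.9   62.8]
glass 39 c [ 539.1 -197.2] s [ 15.7 196.5] a 4.9 zmed 70.0 mean [ 534.1 -133.5   62.4]
glass all 127 c [ 529.  -196.4] s [ 36.9 199.3] a 3.95 zmed 46.5 mean [ 531.5 -132.5   46.3]
restbase 168 c [482.7 248.7] s [1114.8   84.6] a 89.35 zmed 4.1 mean [ 475.1 -231.5    8.2]
barrel 363 c [633.9 354. ] s [ 59.2 977.8] a 19.01 zmed 106.4 mean [725.5  79.8  99.5]
cam top 324 c [752.1  74.9] s [44.3 92.2] a 84.86 zmed 121.3 mean [759.9  78.3 120.8]
foot 960 c [610.5 364.8] s [152. 930.] a 29.63 zmed 10.1 mean [770.4  79.9  11. ]
```

```bash
python3 - <<'E'
s=open('m.py').read()
s=s.replace("    m=cv2.morph","    m0=m\n    m=cv2.morph").replace("np.ones((2,2)))>0","np.ones((2,2)))>0\n    m&=m0")
open('m.py','w').write(s)
E
python3 m.py
```

```text
top0
lid 433 c [568.9 222.6] s [64.8 33.8] a 83.71 zmed 150.5 mean [568.9 222.1 150.3]
plain lids 833 c [519.6 242.8] s [ 90.7 113. ] a 82.56 zmed 114.2 mean [502.7 234.3 114.2]
back 511 c [529.9 275.5] s [ 23.2 166.5] a 82.39 zmed 93.8 mean [523.2 278.   93.7]
lip 408 c [495.7 168.4] s [204.4  56.5] a 11.45 zmed 37.5 mean [515.6 171.8  37.5]
handle 263 c [ 480.  -256.1] s [122.3  20.8] a 64.98 zmed 56.1 mean [ 477.2 -254.6   56. ]
glass 23 c [ 531.3 -128.6] s [ 2.2 51.7] a 21.47 zmed 75.0 mean [ 531.4 -128.8   75.4]
glass all 84 c [ 528.2 -144.3] s [76.  27.2] a 78.91 zmed 51.7 mean [ 524.1 -144.7   57.8]
restbase 883 c [ 471.2 -271.2] s [184.1  77.6] a 71.41 zmed 6.5 mean [ 474.7 -251.     6.6]
barrel 285 c [726.6  74.2] s [38.9 47.8] a 80.82 zmed 117.3 mean [721.3  74.5 115.5]
cam top 533 c [751.3  70.1] s [43.2 96.5] a 79.59 zmed 124.0 mean [758.   68.2 123.5]
foot 566 c [807.   58.2] s [ 89.5 180.8] a 79.63 zmed 12.0 mean [762.1  62.4  11.8]
side0
lid 368 c [570.5 227.4] s [66.5 30.4] a 83.01 zmed 148.8 mean [570.4 232.2 148.3]
plain lids 986 c [527.7 247.4] s [ 92.3 124.2] a 82.89 zmed 112.6 mean [514.9 246.  112.8]
back 1035 c [530.4 264.6] s [ 65.4 165.9] a 86.84 zmed 92.2 mean [528.4 280.3  92.1]
lip 53 c [424.1 158.9] s [85.  20.5] a 55.86 zmed 32.7 mean [417.7 148.7  33.2]
handle 47 c [ 477.9 -249.5] s [116.6   7.6] a 66.62 zmed 52.9 mean [ 479.4 -246.2   52.8]
glass 31 c [ 533.9 -123. ] s [ 6.5 48.9] a 21.73 zmed 71.4 mean [ 533.6 -119.7   69.8]
glass all 96 c [ 530.9 -139.3] s [76.9 26.7] a 81.28 zmed 50.1 mean [ 533.4 -122.8   51.6]
restbase 120 c [ 478.4 -240.3] s [124.6  54.3] a 66.3 zmed 5.1 mean [ 477.4 -239.2    6. ]
barrel 328 c [725.1  81.8] s [35.8 41.8] a 84.62 zmed 108.4 mean [723.2  89.3 106.9]
cam top 285 c [752.1  75. ] s [44.3 92.2] a 84.71 zmed 122.0 mean [761.8  77.2 121.5]
foot 881 c [811.3  64.2] s [ 91.1 186.3] a 78.64 zmed 10.2 mean [771.6  77.5  10. ]
```

```bash
cat > go.py <<'E'
import sys,numpy as np
from scipy.spatial.transform import Rotation as R
from cell import readout
# target: x y z (mm), yaw of tool y axis (deg), tool down ; prints fractions (full move) 
def plan(x,y,z,yaw):
    s=readout.observe();p=np.array(s['position']);Rt=R.from_rotvec(s['ee_rot'])
    a=np.radians(yaw);ty=np.array([np.cos(a),np.sin(a),0]);tz=np.array([0,0,-1.]);tx=np.cross(ty,tz)
    G=R.from_matrix(np.stack([tx,ty,tz],1))
    d=Rt.inv().apply(np.array([x,y,z])/1000-p);r=(Rt.inv()*G).as_rotvec()
    ang=np.degrees(np.arctan2(*Rt.as_matrix()[[1,0],1]))
    print("t",round(s['clock'],2),"pos",(p*1000).round(1),"yawY",round(ang,2),"F",np.round(s['force'],1),"w",round(s['width'],3),"tilt",np.degrees(np.arccos(-Rt.as_matrix()[2,2])).round(2))
    print("delta frac",(d/.25).round(4),"len mm",round(np.linalg.norm(d)*1000,1),"dr frac",(r/2).round(4),"deg",np.degrees(np.linalg.norm(r)).round(2), "calls",max(np.linalg.norm(d)/.25,np.degrees(np.linalg.norm(r))/42.9).round(2))
if __name__=="__main__":plan(*map(float,sys.argv[1:5]))
E
python3 go.py 569 222.6 260 -10
```

```text
t 0.1 pos [ 234.4 -578.9  226. ] yawY -67.95 F [-0.4 -0.4  0. ] w 0.998 tilt 0.08
delta frac [ 2.4439 -2.4694 -0.1327] len mm 869.2 dr frac [-7.000e-04 -3.000e-04 -5.057e-01] deg 57.95 calls 3.48
```

Emit:
{"method": "send_rows", "body": {
  "claw": [1,1,1,1,1],
  "delta_pos": [
    [0.14,-0.14,-0.1],
    [0.28,-0.28,-0.13],
    [0.42,-0.42,-0.13],
    [0.55,-0.55,-0.13],
    [0.68,-0.68,-0.13]
  ],
  "dr": [
    [0,0,0],
    [0,0,0],
    [0,0,0],
    [0,0,0],
    [0,0,0]
  ],
  "force": 20
}}

```text
clock: 0.6
position: [0.3288, -0.3556, 0.2592]
ee_rot: [-3.083, -0.601, -0.0]
force: [1.8, -0.0, 0.3]
width: 0.614
```

Emit:
{"method": "send_rows", "body": {
  "claw": [1,1,1,1,1],
  "delta_pos": [
    [0.14,-0.14,0],
    [0.28,-0.28,0],
    [0.42,-0.42,0],
    [0.55,-0.55,0],
    [0.68,-0.68,0]
  ],
  "dr": [
    [0,0,0],
    [0,0,0],
    [0,0,0],
    [0,0,0],
    [0,0,0]
  ]
}}

```text
clock: 1.1
position: [0.4223, -0.1347, 0.2592]
ee_rot: [3.083, 0.601, -0.0]
force: [0.6, 0.0, 0.0]
width: 0.178
```

```bash
python3 go.py 545 100 280 -7
```

```text
t 1.1 pos [ 422.3 -134.7  259.2] yawY -67.95 F [0.6 0.  0. ] w 0.178 tilt 0.02
delta frac [ 0.8072 -0.6858 -0.0833] len mm 265.6 dr frac [ 1.000e-04  1.000e-04 -5.319e-01] deg 60.95 calls 1.42
```

Emit:
{"method": "send_rows", "body": {
  "claw": [1,1,1,1,1],
  "delta_pos": [
    [0.14,-0.12,-0.08],
    [0.28,-0.24,-0.08],
    [0.42,-0.36,-0.08],
    [0.56,-0.48,-0.08],
    [0.7,-0.6,-0.08]
  ],
  "dr": [
    [0,0,-0.074],
    [0,0,-0.148],
    [0,0,-0.222],
    [0,0,-0.296],
    [0,0,-0.37]
  ]
}}

```text
clock: 1.6
position: [0.5285, 0.0698, 0.2791]
ee_rot: [2.653, 1.683, -0.0]
force: [1.6, -1.0, -0.0]
width: 0.001
```

```bash
python3 go.py 567 222 260 -7
python3 - <<'E'
from cell import readout, imaging
import cv2,numpy as np
c=imaging.get_calibration("wrist");print(c)
p,d=imaging.get_image("wrist");cv2.imwrite("pics/w1.png",p);np.savez("pics/w1.npz",p=p,d=d,E=c["extrinsics"],v=c["vfov"],cx=c["cx"],cy=c["cy"])
E
```

```text
t 1.6 pos [528.5  69.8 279.1] yawY -25.23 F [ 1.6 -1.  -0. ] w 0.001 tilt 0.01
delta frac [ 0.6166 -0.1202  0.0763] len mm 158.2 dr frac [-0.000e+00  1.000e-04 -1.591e-01] deg 18.23 calls 0.63
{'vfov': 61.261875444209934, 'cx': 275.153142525065, 'cy': 209.84654134768658, 'extrinsics': array([[ 9.04913269e-01, -4.25595961e-01, -2.30720235e-04,
        -4.47758853e-01],
       [-4.12765691e-01, -8.77765062e-01,  2.43213857e-01,
         2.36156529e-01],
       [-1.03713353e-01, -2.19992213e-01, -9.69972663e-01,
         5.09495751e-01],
       [ 0.00000000e+00,  0.00000000e+00,  0.00000000e+00,
         1.00000000e+00]])}
```

View pics/w1.png

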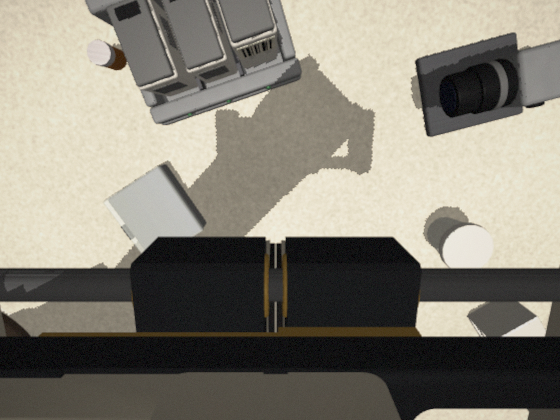

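Run:
```python
from m import *
p,W=cl("w1")
print(W[150,300],W[130,350],W[250,400])
rect(sel(W,(.5,.62),(.15,.3),(.14,.158)),"lid part")
rect(sel(W,(.4,.56),(.15,.3),(.105,.12)),"plain")
rect(sel(W,(.4,.65),(.12,.2),(.033,.043)),"lip")
rect(sel(W,(.64,.9),(.0,.14),(.006,.016)),"foot")
B=sel(W,(.64,.75),(.03,.12),(.085,.128));rect(B,"barrel")
L=W[90,440:515:5];print((L*1000).round(0))
```

```text
[5.68163427e-01 8.49225080e-02 3.06170998e-04] [ 0.63257215  0.08082495 -0.00165476] [0.56922304 0.09051386 0.35972609]
lid part 1933 c [569.5 207.4] s [34.3 36.8] a 82.64 zmed 149.8 mean [567.7 203.5 148.9]
plain 6241 c [514.2 230.5] s [ 66.  102.3] a 81.41 zmed 113.6 mean [501.1 229.5 113.2]
lip 2744 c [496.5 174.8] s [210.9  69.8] a 12.22 zmed 37.4 mean [518.5 178.2  37.2]
foot 3935 c [773.5  68.5] s [ 88.6 110.4] a 79.34 zmed 11.4 mean [762.9  77.8  11.4]
barrel 3057 c [728.1  76.7] s [41.6 49.6] a 81.61 zmed 117.7 mean [724.   78.4 115.3]
[[707.  88.  87.]
 [707.  88.  97.]
 [706.  87. 108.]
 [707.  86. 115.]
 [708.  85. 120.]
 [713.  83. 119.]
 [715.  82. 121.]
 [719.  80. 121.]
 [723.  78. 122.]
 [726.  77. 123.]
 [730.  75. 123.]
 [734.  73. 122.]
 [737.  71. 123.]
 [742.  69. 122.]
 [746.  67. 121.]]
```

```bash
python3 go.py 569 223 200 -7
```

```text
t 1.65 pos [530.5  77.9 279.1] yawY -24.29 F [2.6 7.1 1.7] w 0.005 tilt 0.32
delta frac [ 0.5906 -0.098   0.3198] len mm 169.7 dr frac [ 0.     -0.0028 -0.1509] deg 17.29 calls 0.68
```

Emit:
{"method": "send_rows", "body": {
  "claw": [1,1,1,1,1],
  "delta_pos": [
    [0.15,-0.02,0],
    [0.3,-0.05,0.1],
    [0.45,-0.08,0.2],
    [0.56,-0.1,0.26],
    [0.56,-0.1,0.26]
  ],
  "dr": [
    [0,0,-0.04],
    [0,0,-0.08],
    [0,0,-0.11],
    [0,0,-0.14],
    [0,0,-0.14]
  ]
}}

```text
clock: 2.15
position: [0.5641, 0.2092, 0.2113]
ee_rot: [-2.388, -2.035, 0.004]
force: [1.4, 0.6, 0.6]
width: 0.007
```

```bash
python3 go.py 569 223 158 -7
```

```text
t 2.15 pos [564.1 209.2 211.3] yawY -9.11 F [1.4 0.6 0.6] w 0.007 tilt 0.28
delta frac [0.0574 0.0116 0.213 ] len mm 55.2 dr frac [-0.0024 -0.0003 -0.0184] deg 2.13 calls 0.22
```

Emit:
{"method": "send_rows", "body": {
  "claw": [1,1,1,1,1],
  "delta_pos": [
    [0.04,0.01,0.06],
    [0.056,0.01,0.12],
    [0.056,0.01,0.18],
    [0.056,0.01,0.21],
    [0.056,0.01,0.21]
  ],
  "dr": [
    [0,0,0],
    [0,0,0],
    [0,0,0],
    [0,0,0],
    [0,0,0]
  ]
}}

```text
clock: 2.65
position: [0.57, 0.2173, 0.1602]
ee_rot: [-2.399, -2.028, 0.004]
force: [0.2, -0.3, 0.1]
width: 0.004
```

```bash
python3 go.py 569 223 141 -9
```

```text
t 2.65 pos [570.  217.3 160.2] yawY -9.57 F [ 0.2 -0.3  0.1] w 0.004 tilt 0.15
delta frac [ 0.022  -0.0077  0.0767] len mm 20.0 dr frac [-0.001   0.0009 -0.005 ] deg 0.59 calls 0.08
```

Emit:
{"method": "send_rows", "body": {
  "claw": [1,1,1,1,1],
  "delta_pos": [
    [0.012,-0.004,0],
    [0.02,-0.007,0.02],
    [0.02,-0.007,0.035],
    [0.02,-0.007,0.048],
    [0.02,-0.007,0.056]
  ],
  "dr": [
    [0,0,0],
    [0,0,0],
    [0,0,0],
    [0,0,0],
    [0,0,0]
  ]
}}

```text
clock: 3.15
position: [0.5698, 0.2241, 0.148]
ee_rot: [2.398, 2.03, 0.001]
force: [-2.3, -0.4, 5.6]
width: 0.007
```

```bash
python3 go.py 569 223 141 -9
```

```text
t 3.15 pos [569.8 224.1 148. ] yawY -9.51 F [-2.3 -0.4  5.6] w 0.007 tilt 0.03
delta frac [-0.0049 -0.0024  0.0279] len mm 7.1 dr frac [ 0.0002 -0.0001 -0.0044] deg 0.51 calls 0.03
```

In contact and sliding (5.6 N). Continue slowly.

Emit:
{"method": "send_rows", "body": {
  "claw": [1,1,1,1,1],
  "delta_pos": [
    [0,0,0.006],
    [0,0,0.012],
    [0,0,0.018],
    [0,0,0.02],
    [0,0,0.02]
  ],
  "dr": [
    [0,0,0],
    [0,0,0],
    [0,0,0],
    [0,0,0],
    [0,0,0]
  ]
}}

```text
clock: 3.65
position: [0.5698, 0.2241, 0.1431]
ee_rot: [2.398, 2.03, 0.001]
force: [-1.0, -0.0, 4.4]
width: 0.007
```

Emit:
{"method": "send_rows", "body": {
  "claw": [1,1,1,1,1],
  "delta_pos": [
    [0,0,0.002],
    [0,0,0.004],
    [0,0,0.006],
    [0,0,0.006],
    [0,0,0.006]
  ],
  "dr": [
    [0,0,0],
    [0,0,0],
    [0,0,0],
    [0,0,0],
    [0,0,0]
  ]
}}

```text
clock: 4.15
position: [0.5698, 0.2241, 0.1423]
ee_rot: [2.398, 2.029, 0.001]
force: [-3.9, -0.8, 12.2]
width: 0.005
```

Emit:
{"method": "send_rows", "body": {
  "claw": [1,1,1,1,1],
  "delta_pos": [
    [0,0,0.002],
    [0,0,0.004],
    [0,0,0.005],
    [0,0,0.005],
    [0,0,0.005]
  ],
  "dr": [
    [0,0,0],
    [0,0,0],
    [0,0,0],
    [0,0,0],
    [0,0,0]
  ]
}}

```text
clock: 4.65
position: [0.5699, 0.2241, 0.1422]
ee_rot: [2.397, 2.029, 0.002]
force: [-7.8, -3.8, 22.4]
width: 0.006
```

Emit:
{"method": "send_rows", "body": {
  "claw": [1,1,1,1,1],
  "delta_pos": [
    [0,0,-0.03],
    [0,0,-0.1],
    [0,0,-0.25],
    [0,0,-0.42],
    [0,0,-0.55]
  ],
  "dr": [
    [0,0,0],
    [0,0,0],
    [0,0,0],
    [0,0,0],
    [0,0,0]
  ]
}}

```text
clock: 5.15
position: [0.57, 0.224, 0.2798]
ee_rot: [2.398, 2.029, 0.002]
force: [1.2, 0.0, 0.4]
width: 0.006
```

```bash
python3 go.py 570 80 290 -25
```

```text
t 5.15 pos [570.  224.  279.8] yawY -9.52 F [1.2 0.  0.4] w 0.006 tilt 0.08
delta frac [-0.5679  0.0951 -0.0414] len mm 144.3 dr frac [ 0.0005 -0.0005  0.1351] deg 15.48 calls 0.58
```

Emit:
{"method": "send_rows", "body": {
  "claw": [1,1,1,1,1],
  "delta_pos": [
    [-0.15,0.02,-0.04],
    [-0.3,0.05,-0.08],
    [-0.45,0.08,-0.12],
    [-0.6,0.1,-0.16],
    [-0.6,0.1,-0.16]
  ],
  "dr": [
    [0,0,0.03],
    [0,0,0.06],
    [0,0,0.09],
    [0,0,0.12],
    [0,0,0.12]
  ]
}}

```text
clock: 5.65
position: [0.5708, 0.0649, 0.3185]
ee_rot: [2.63, 1.712, -0.0]
force: [-0.1, -0.9, -0.1]
width: 0.005
```

Emit:
{"method": "send_rows", "body": {
  "claw": [-0.3,-0.3,-0.3,-0.3,-0.3],
  "delta_pos": [
    [0,0,0],
    [0,0,0],
    [0,0,0],
    [0,0,0],
    [0,0,0]
  ],
  "dr": [
    [0,0,0],
    [0,0,0],
    [0,0,0],
    [0,0,0],
    [0,0,0]
  ]
}}

```text
clock: 6.15
position: [0.5695, 0.0726, 0.3172]
ee_rot: [-2.622, -1.73, 0.0]
force: [-0.3, -0.1, 0.3]
width: 0.386
```

```bash
cat > snap.py <<'E'
import sys
from cell import readout, imaging
import cv2,numpy as np
n,o=sys.argv[1:3]
c=imaging.get_calibration(n)
p,d=imaging.get_image(n);cv2.imwrite(f"pics/{o}.png",p);np.savez(f"pics/{o}.npz",p=p,d=d,E=c["extrinsics"],v=c["vfov"],cx=c["cx"],cy=c["cy"])
E
python3 snap.py wrist w2
python3 - <<'E'
from m import *
p,W=cl("w2")
rect(sel(W,(.5,.62),(.15,.3),(.13,.152)),"lid")
rect(sel(W,(.4,.56),(.15,.3),(.105,.12)),"plain")
rect(sel(W,(.4,.65),(.12,.2),(.033,.043)),"lip")
rect(sel(W,(.64,.9),(.0,.14),(.006,.016)),"foot")
B=sel(W,(.64,.75),(.03,.12),(.085,.128));rect(B,"barrel")
rect(sel(W,(.64,.83),(.0,.14),(.085,.128)),"barrel+box")
rect(sel(W,(.5,.6),(.1,.3),(-.006,.006)),"bench")
E
python3 go.py 477 -255 150 -24
```

```text
lid 3154 c [571.6 221.8] s [63.6 37.1] a 82.75 zmed 141.5 mean [571.7 219.7 140.6]
plain 5626 c [516.2 243.9] s [ 93.1 101.5] a 81.64 zmed 113.5 mean [504.2 234.6 113.2]
lip 2150 c [498.1 175.4] s [208.5  68.4] a 11.72 zmed 37.3 mean [519.2 178.8  37.2]
foot 2762 c [811.1  61.3] s [ 89.  185.1] a 79.02 zmed 11.4 mean [769.6  80.5  11.4]
barrel 2149 c [728.5  76.8] s [41.4 49.4] a 80.86 zmed 118.1 mean [725.4  78.4 116.1]
barrel+box 5565 c [762.9  70.8] s [ 45.7 119.1] a 79.44 zmed 123.0 mean [759.4  72.5 120.6]
bench 3748 c [550.2 135.1] s [70.3 99.6] a 89.82 zmed -0.5 mean [ 5.492e+02  1.328e+02 -5.000e-01]
t 6.2 pos [569.5  72.3 317.3] yawY -23.21 F [ 0.5 -0.4  0.6] w 0.435 tilt 0.02
delta frac [-1.3493  0.176   0.6692] len mm 379.1 dr frac [-0.0002  0.      0.0069] deg 0.79 calls 1.52
```

View pics/w2.png

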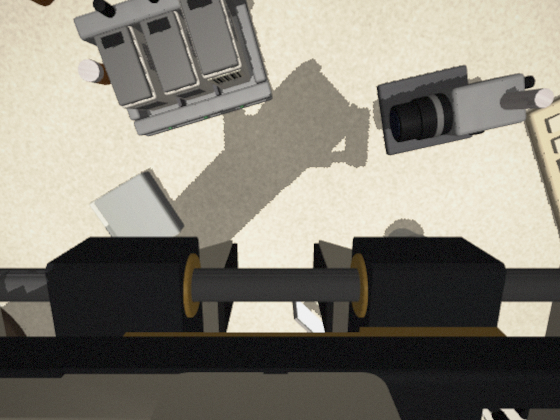

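```bash
python3 go.py 430 -360 240 -24
```

```text
t 6.2 pos [569.5  72.3 317.3] yawY -23.21 F [ 0.5 -0.4  0.6] w 0.435 tilt 0.02
delta frac [-1.8094  0.1686  0.3092] len mm 460.8 dr frac [-0.0002  0.      0.0069] deg 0.79 calls 1.84
```

Emit:
{"method": "send_rows", "body": {
  "claw": [-0.3,-0.3,-0.3,-0.3,-0.3],
  "delta_pos": [
    [-0.18,0.02,0.02],
    [-0.36,0.03,0.05],
    [-0.55,0.05,0.08],
    [-0.74,0.07,0.1],
    [-0.92,0.08,0.12]
  ],
  "dr": [
    [0,0,0],
    [0,0,0],
    [0,0,0],
    [0,0,0],
    [0,0,0.007]
  ]
}}

```text
clock: 6.7
position: [0.4964, -0.1494, 0.2873]
ee_rot: [2.636, 1.709, 0.0]
force: [0.9, -0.3, -0.1]
width: 0.649
```

Emit:
{"method": "send_rows", "body": {
  "claw": [-0.3,-0.3,-0.3,-0.3,-0.3],
  "delta_pos": [
    [-0.18,0.02,0.05],
    [-0.36,0.04,0.1],
    [-0.54,0.05,0.15],
    [-0.72,0.07,0.18],
    [-0.88,0.08,0.19]
  ],
  "dr": [
    [0,0,0],
    [0,0,0],
    [0,0,0],
    [0,0,0],
    [0,0,0]
  ]
}}

```text
clock: 7.2
position: [0.4244, -0.3584, 0.2391]
ee_rot: [-2.636, -1.708, 0.001]
force: [1.5, -0.6, -0.6]
width: 0.654
```

Emit:
{"method": "send_rows", "body": {
  "claw": [-0.3,-0.3,-0.3,-0.3,-0.3],
  "delta_pos": [
    [0,0,0],
    [0,0,0],
    [0,0,0],
    [0,0,0],
    [0,0,0]
  ],
  "dr": [
    [0,0,0],
    [0,0,0],
    [0,0,0],
    [0,0,0],
    [0,0,0]
  ]
}}

```text
clock: 7.7
position: [0.4264, -0.3554, 0.2402]
ee_rot: [2.634, 1.712, 0.001]
force: [0.4, -0.3, 0.5]
width: 0.651
```

```bash
python3 snap.py wrist w3
python3 - <<'E'
from m import *
p,W=cl("w3")
H=sel(W,(.4,.6),(-.4,-.18),(.052,.064));rect(H,"handle")
rect(sel(W,(.4,.6),(-.4,-.15),(.003,.012)),"base")
rect(sel(W,(.4,.6),(-.18,-.09),(.066,.09)),"glass top")
rect(sel(W,(.45,.6),(-.18,-.09),(.02,.09)),"glass all")
rect(sel(W,(.5,.6),(-.3,-.2),(-.006,.004)),"bench")
E
python3 go.py 478 -255 150 -24
```

```text
handle 1904 c [ 478.2 -258.1] s [114.1  13.6] a 66.69 zmed 55.3 mean [ 479.  -256.    55.3]
base 6609 c [ 478.6 -257.5] s [143.   68.9] a 66.58 zmed 5.6 mean [ 477.5 -258.6    5.6]
glass top 0 c [0. 0.] s [0. 0.] a 0.0 zmed nan mean [nan nan nan]
glass all 0 c [0. 0.] s [0. 0.] a 0.0 zmed nan mean [nan nan nan]
bench 6789 c [ 550.5 -252.7] s [94.6 98.9] a 89.88 zmed -0.4 mean [ 5.572e+02 -2.603e+02 -4.000e-01]
t 7.75 pos [ 426.3 -355.6  240.2] yawY -23.97 F [ 0.5  0.7 -1.1] w 0.648 tilt 0.02
delta frac [0.4517 0.0255 0.3609] len mm 144.7 dr frac [ 0.0002 -0.      0.0003] deg 0.04 calls 0.58
  return _methods._mean(a, axis=axis, dtype=dtype,
  ret = ret.dtype.type(ret / rcount)
m.py:4: RuntimeWarning: Mean of empty slice.
  print(name,len(P),"c",np.round(c,1),"s",np.round(s,1),"a",round(a,2),"zmed",round(np.median(P[:,2])*1000,1),"mean",(P.mean(0)*1000).round(1))
  ret = um.true_divide(
```

View pics/w3.png

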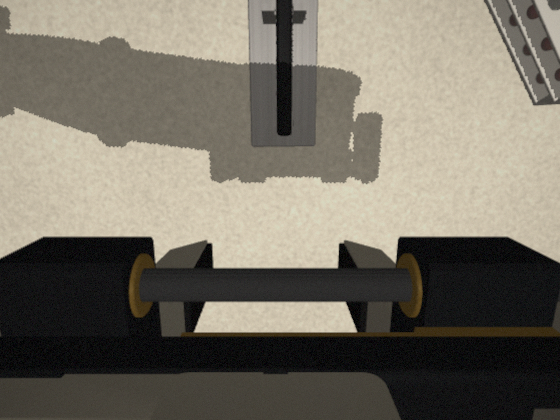

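```bash
python3 go.py 480 -254 100 -23.4
```

```text
t 7.75 pos [ 426.3 -355.6  240.2] yawY -23.97 F [ 0.5  0.7 -1.1] w 0.648 tilt 0.02
delta frac [0.4586 0.0311 0.5609] len mm 181.3 dr frac [ 0.0002 -0.     -0.005 ] deg 0.57 calls 0.73
```

Emit:
{"method": "send_rows", "body": {
  "claw": [-0.3,-0.3,-0.3,-0.3,-0.3],
  "delta_pos": [
    [0.14,0.01,0.1],
    [0.28,0.02,0.22],
    [0.4,0.03,0.36],
    [0.459,0.031,0.5],
    [0.459,0.031,0.56]
  ],
  "dr": [
    [0,0,0],
    [0,0,0],
    [0,0,-0.005],
    [0,0,-0.005],
    [0,0,-0.005]
  ]
}}

```text
clock: 8.25
position: [0.4797, -0.2507, 0.0974]
ee_rot: [-2.62, -1.727, 0.001]
force: [-0.9, -0.8, -0.1]
width: 0.65
```

Emit:
{"method": "send_rows", "body": {
  "claw": [-0.3,-0.3,-0.3,-0.3,-0.3],
  "delta_pos": [
    [0,0,0],
    [0,0,0],
    [0,0,0],
    [0,0,0],
    [0,0,0]
  ],
  "dr": [
    [0,0,0],
    [0,0,0],
    [0,0,0],
    [0,0,0],
    [0,0,0]
  ]
}}

```text
clock: 8.75
position: [0.4799, -0.2554, 0.1009]
ee_rot: [2.627, 1.721, 0.001]
force: [0.6, 0.7, 0.2]
width: 0.649
```

```bash
python3 go.py 480 -254 28 -23.4; python3 snap.py wrist w4;  python3 - <<'E'
from m import *
p,W=cl("w4")
d=np.array([.397,.918])
rect(sel(W,(.49,.6),(-.22,-.09),(.065,.09)),"glass top")
rect(sel(W,(.48,.6),(-.23,-.15),(.051,.064)),"handle")
E
```

```text
t 8.75 pos [ 479.9 -255.4  100.9] yawY -23.53 F [0.6 0.7 0.2] w 0.649 tilt 0.09
delta frac [ 0.0053 -0.0024  0.2915] len mm 72.9 dr frac [ 0.0008  0.0001 -0.0012] deg 0.16 calls 0.29
glass top 159 c [ 541.2 -152.5] s [3.8 8.9] a 52.26 zmed 72.6 mean [ 541.9 -153.1   71.7]
handle 1473 c [ 512.3 -190.3] s [97.1 17.1] a 57.42 zmed 55.3 mean [ 499.2 -211.    55.3]
```

View pics/w4.png

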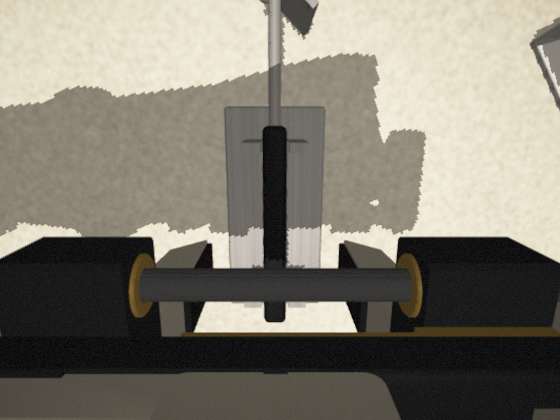

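Emit:
{"method": "send_rows", "body": {
  "claw": [-0.3,-0.3,-0.3,-0.3,-0.3],
  "delta_pos": [
    [0.005,-0.002,0.1],
    [0.005,-0.002,0.2],
    [0.005,-0.002,0.27],
    [0.005,-0.002,0.29],
    [0.005,-0.002,0.29]
  ],
  "dr": [
    [0,0,0],
    [0,0,0],
    [0,0,0],
    [0,0,0],
    [0,0,0]
  ]
}}

```text
clock: 9.3
position: [0.4794, -0.2534, 0.0272]
ee_rot: [-2.627, -1.722, 0.001]
force: [-0.2, -0.3, 0.2]
width: 0.653
```

```bash
python3 go.py 480 -254 28 -23.4
python3 - <<'E'
from m import *
p,W=cl("w4")
print((W[[122,126,129,132,140,150],275]*1000).round(1))
E
```

```text
t 9.3 pos [ 479.4 -253.4   27.2] yawY -23.5 F [-0.2 -0.3  0.2] w 0.653 tilt 0.06
delta frac [-0.0012  0.0033 -0.0031] len mm 1.2 dr frac [-0.0005 -0.     -0.0008] deg 0.11 calls 0.0
[[ 504.9 -196.1   50.4]
 [ 504.  -198.1   52.5]
 [ 503.4 -199.5   55.8]
 [ 502.7 -201.1   54.7]
 [ 501.  -205.1   55.6]
 [ 498.7 -210.3   54.2]]
```

Emit:
{"method": "send_rows", "body": {
  "claw": [1,1,1,1,1],
  "delta_pos": [
    [0,0,0],
    [0,0,0],
    [0,0,0],
    [0,0,0],
    [0,0,0]
  ],
  "dr": [
    [0,0,0],
    [0,0,0],
    [0,0,0],
    [0,0,0],
    [0,0,0]
  ],
  "force": 40
}}

```text
clock: 9.8
position: [0.4797, -0.2536, 0.0278]
ee_rot: [2.627, 1.722, 0.0]
force: [-0.8, -0.4, 0.3]
width: 0.262
```

Emit:
{"method": "send_rows", "body": {
  "claw": [1,1,1,1,1],
  "delta_pos": [
    [0,0,0],
    [0,0,0],
    [0,0,0],
    [0,0,0],
    [0,0,0]
  ],
  "dr": [
    [0,0,0],
    [0,0,0],
    [0,0,0],
    [0,0,0],
    [0,0,0]
  ]
}}

```text
clock: 10.3
position: [0.4797, -0.2535, 0.0276]
ee_rot: [2.627, 1.723, 0.0]
force: [-0.2, 0.5, 1.4]
width: 0.152
```

Gripped (0.152 × 92 = 14 mm, matching the handle). Lift straight up.

Emit:
{"method": "send_rows", "body": {
  "claw": [1,1,1,1,1],
  "delta_pos": [
    [0,0,-0.03],
    [0,0,-0.09],
    [0,0,-0.18],
    [0,0,-0.27],
    [0,0,-0.32]
  ],
  "dr": [
    [0,0,0],
    [0,0,0],
    [0,0,0],
    [0,0,0],
    [0,0,0]
  ]
}}

```text
clock: 10.8
position: [0.4802, -0.2537, 0.1094]
ee_rot: [2.626, 1.722, 0.002]
force: [0.8, 0.4, -1.0]
width: 0.15
```

Emit:
{"method": "send_rows", "body": {
  "claw": [1,1,1,1,1],
  "delta_pos": [
    [0,0,0],
    [0,0,0],
    [0,0,0],
    [0,0,0],
    [0,0,0]
  ],
  "dr": [
    [0,0,0],
    [0,0,0],
    [0,0,0],
    [0,0,0],
    [0,0,0]
  ]
}}

```text
clock: 11.3
position: [0.4792, -0.2533, 0.1067]
ee_rot: [-2.626, -1.722, 0.001]
force: [-0.1, -0.5, -1.1]
width: 0.15
```

```bash
python3 go.py 480 -254 106 -23.4; for n in wrist side top; do python3 snap.py $n ${n}5; done
python3 - <<'E'
from m import *
p,W=cl("wrist5")
for c in (265,270,275,280):print(c,[(r,*(W[r,c]*1000).round(1)) for r in range(100,250,15)])
g=load("side5")['p'];cv2.imwrite("pics/side5c.png",cv2.resize(cv2.convertScaleAbs(g[120:260,240:440],alpha=1.6),(800,560),interpolation=cv2.INTER_CUBIC))
E
```

```text
t 11.3 pos [ 479.2 -253.3  106.7] yawY -23.49 F [-0.1 -0.5 -1.1] w 0.15 tilt 0.07
delta frac [-0.0013  0.0039  0.003 ] len mm 1.3 dr frac [-0.0006 -0.     -0.0008] deg 0.11 calls 0.01
265 [(100, np.float64(503.4), np.float64(-177.2), np.float64(0.9)), (115, np.float64(499.4), np.float64(-186.8), np.float64(5.9)), (130, np.float64(495.2), np.float64(-196.2), np.float64(5.7)), (145, np.float64(497.8), np.float64(-199.7), np.float64(134.9)), (160, np.float64(495.6), np.float64(-204.6), np.float64(134.3)), (175, np.float64(493.3), np.float64(-209.8), np.float64(133.3)), (190, np.float64(491.2), np.float64(-214.6), np.float64(135.4)), (205, np.float64(488.6), np.float64(-220.3), np.float64(133.5)), (220, np.float64(486.5), np.float64(-225.1), np.float64(135.5)), (235, np.float64(484.0), np.float64(-230.9), np.float64(134.4))]
270 [(100, np.float64(505.7), np.float64(-185.8), np.float64(128.5)), (115, np.float64(503.6), np.float64(-190.7), np.float64(127.8)), (130, np.float64(501.4), np.float64(-195.7), np.float64(129.0)), (145, np.float64(499.4), np.float64(-200.4), np.float64(134.8)), (1
[... 997 characters left out ...]
7.7), np.float64(-232.0), np.float64(135.7))]
280 [(100, np.float64(509.1), np.float64(-187.3), np.float64(128.0)), (115, np.float64(507.0), np.float64(-192.2), np.float64(127.7)), (130, np.float64(504.8), np.float64(-197.2), np.float64(128.2)), (145, np.float64(502.7), np.float64(-201.8), np.float64(134.6)), (160, np.float64(500.6), np.float64(-206.8), np.float64(134.5)), (175, np.float64(498.5), np.float64(-211.8), np.float64(135.1)), (190, np.float64(496.2), np.float64(-216.9), np.float64(135.0)), (205, np.float64(494.0), np.float64(-222.1), np.float64(135.3)), (220, np.float64(491.6), np.float64(-227.7), np.float64(134.5)), (235, np.float64(489.3), np.float64(-233.0), np.float64(135.0))]
```

View pics/wrist5.png

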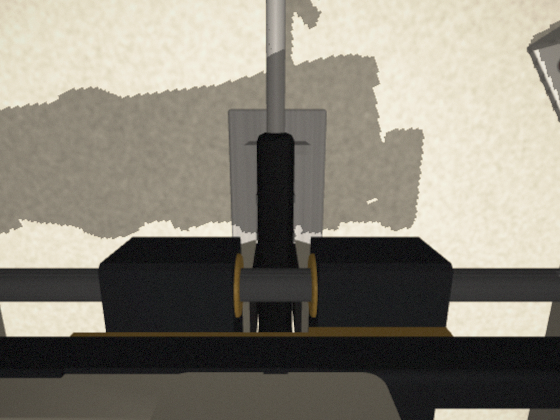

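View pics/side5c.png

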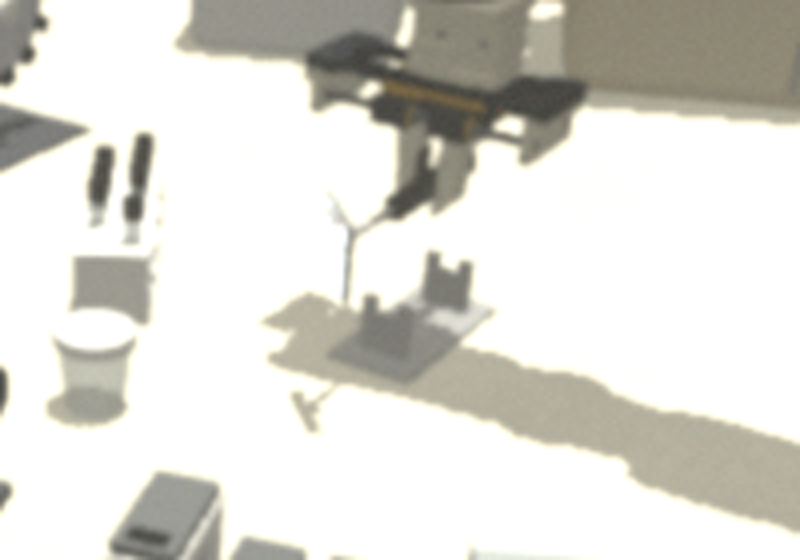

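```bash
python3 go.py 525 -26 95 -10.7
```

```text
t 11.45 pos [ 479.5 -253.4  107.2] yawY -23.49 F [ 0.6  0.5 -1.7] w 0.149 tilt 0.03
delta frac [ 0.9067 -0.1957  0.0488] len mm 232.2 dr frac [-3.000e-04 -1.000e-04 -1.116e-01] deg 12.79 calls 0.93
```

Move in two gentle halves.

Emit:
{"method": "send_rows", "body": {
  "claw": [1,1,1,1,1],
  "delta_pos": [
    [0.05,-0.01,0],
    [0.15,-0.03,0],
    [0.27,-0.06,0],
    [0.4,-0.08,0],
    [0.52,-0.11,0]
  ],
  "dr": [
    [0,0,0],
    [0,0,0],
    [0,0,0],
    [0,0,0],
    [0,0,0]
  ]
}}

```text
clock: 11.95
position: [0.5067, -0.1208, 0.1076]
ee_rot: [2.627, 1.723, 0.001]
force: [0.8, 0.7, -1.9]
width: 0.149
```

Emit:
{"method": "send_rows", "body": {
  "claw": [1,1,1,1,1],
  "delta_pos": [
    [0.12,-0.02,0],
    [0.22,-0.04,0.01],
    [0.3,-0.06,0.02],
    [0.35,-0.08,0.04],
    [0.375,-0.085,0.05]
  ],
  "dr": [
    [0,0,-0.02],
    [0,0,-0.05],
    [0,0,-0.08],
    [0,0,-0.1],
    [0,0,-0.112]
  ]
}}

```text
clock: 12.45
position: [0.5236, -0.0274, 0.0944]
ee_rot: [-2.414, -2.009, 0.001]
force: [-0.5, -0.8, -1.8]
width: 0.148
```

Emit:
{"method": "send_rows", "body": {
  "claw": [1,1,1,1,1],
  "delta_pos": [
    [0,0,0],
    [0,0,0],
    [0,0,0],
    [0,0,0],
    [0,0,0]
  ],
  "dr": [
    [0,0,0],
    [0,0,0],
    [0,0,0],
    [0,0,0],
    [0,0,0]
  ]
}}

```text
clock: 12.95
position: [0.5241, -0.0295, 0.0951]
ee_rot: [2.419, 2.004, -0.0]
force: [0.4, 0.1, -1.4]
width: 0.147
```

```bash
python3 go.py 525 -26 83 -10.7
```

```text
t 12.95 pos [524.1 -29.5  95.1] yawY -10.73 F [ 0.4  0.1 -1.4] w 0.147 tilt 0.02
delta frac [0.0145 0.0008 0.0483] len mm 12.6 dr frac [ 0.0001  0.0001 -0.0003] deg 0.04 calls 0.05
```

Emit:
{"method": "send_rows", "body": {
  "claw": [1,1,1,1,1],
  "delta_pos": [
    [0.006,0,0.015],
    [0.014,0.001,0.035],
    [0.014,0.001,0.048],
    [0.014,0.001,0.048],
    [0.014,0.001,0.048]
  ],
  "dr": [
    [0,0,0],
    [0,0,0],
    [0,0,0],
    [0,0,0],
    [0,0,0]
  ]
}}

```text
clock: 13.45
position: [0.5249, -0.0254, 0.0828]
ee_rot: [-2.418, -2.006, 0.001]
force: [0.1, -0.3, -0.9]
width: 0.149
```

Emit:
{"method": "send_rows", "body": {
  "claw": [1,1,1,1,1],
  "delta_pos": [
    [0,0,0],
    [0,0,0],
    [0,0,0],
    [0,0,0],
    [0,0,0]
  ],
  "dr": [
    [0,0,0],
    [0,0,0],
    [0,0,0],
    [0,0,0],
    [0,0,0]
  ]
}}

```text
clock: 13.95
position: [0.525, -0.0255, 0.083]
ee_rot: [2.418, 2.005, 0.0]
force: [0.5, -0.2, -1.0]
width: 0.148
```

```bash
python3 go.py 525 -26 83 -10.7; for n in wrist side top; do python3 snap.py $n ${n}6; done
python3 - <<'E'
from m import *
for n in("top6","side6","wrist6"):
    p,W=cl(n);print(n)
    for nm,a in (("glass top edge",((.5,.6),(.07,.15),(.122,.142))),("glass all",((.5,.6),(.06,.15),(.06,.145))),("handle",((.49,.56),(-.02,.04),(.095,.125))),("lid",((.5,.62),(.15,.3),(.13,.155)))):
        P=sel(W,*a)
        if len(P)>5:rect(P,nm)
    g=load(n)['p']
    if n=="top6":g=g[90:330,80:400]
    if n=="side6":g=g[120:330,160:440]
    cv2.imwrite(f"pics/{n}c.png",cv2.resize(cv2.convertScaleAbs(g,alpha=1.5),(760,570),interpolation=cv2.INTER_CUBIC))
E
```

```text
t 13.95 pos [525.  -25.5  83. ] yawY -10.66 F [ 0.5 -0.2 -1. ] w 0.148 tilt 0.01
delta frac [-0.002   0.0002  0.0001] len mm 0.5 dr frac [0.0001 0.     0.0003] deg 0.04 calls 0.0
top6
glass top edge 31 c [547.  108.2] s [ 2.5 55.2] a 34.42 zmed 129.5 mean [547.2 107.9 129.3]
glass all 131 c [547.3  97.1] s [28.2 72.1] a 5.22 zmed 106.4 mean [544.9  99.2 109.7]
handle 72 c [531.2  19.6] s [35.7 11.9] a 78.88 zmed 111.4 mean [530.7  19.2 110.7]
lid 469 c [568.9 222.1] s [65.5 34.8] a 82.67 zmed 141.9 mean [568.4 221.4 141.2]
side6
glass top edge 62 c [547.9 114.2] s [ 6.4 54.1] a 34.37 zmed 127.2 mean [547.8 115.6 127. ]
glass all 305 c [549.4 103. ] s [29.1 74.3] a 6.56 zmed 105.1 mean [546.8 117.3 105. ]
handle 212 c [526.1   9.4] s [56.5 44.7] a 87.44 zmed 108.3 mean [525.7  -1.1 107.8]
lid 452 c [569.5 226.8] s [70.  33.2] a 81.33 zmed 140.1 mean [569.4 234.2 138.5]
wrist6
glass all 1105 c [542.4  69.3] s [19.9  6.5] a 79.23 zmed 104.9 mean [542.3  69.3 104.8]
handle 5507 c [527.4  10.8] s [57.8 28.1] a 89.05 zmed 110.5 mean [531.    9.  109.8]
```

View pics/top6c.png

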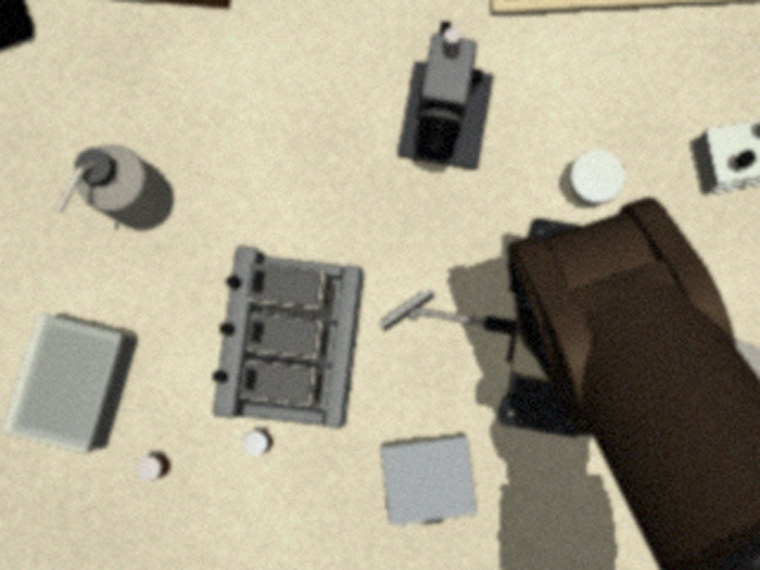

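View pics/side6c.png

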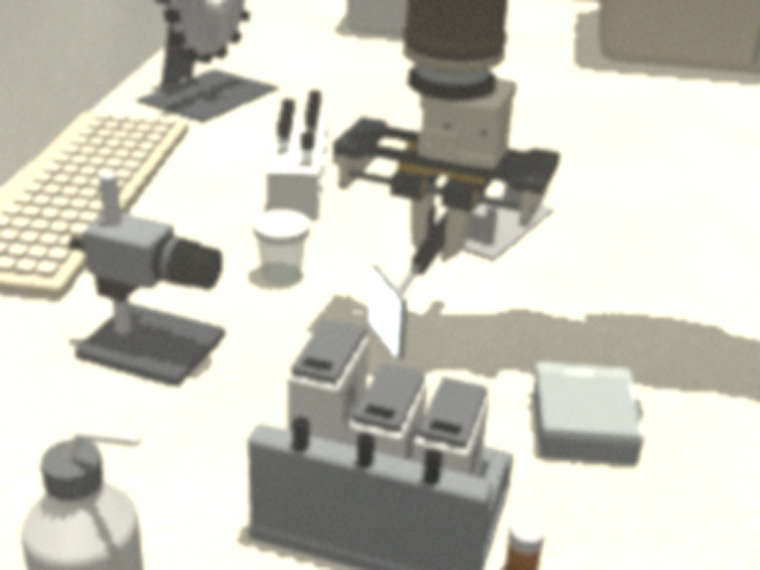

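View pics/wrist6c.png

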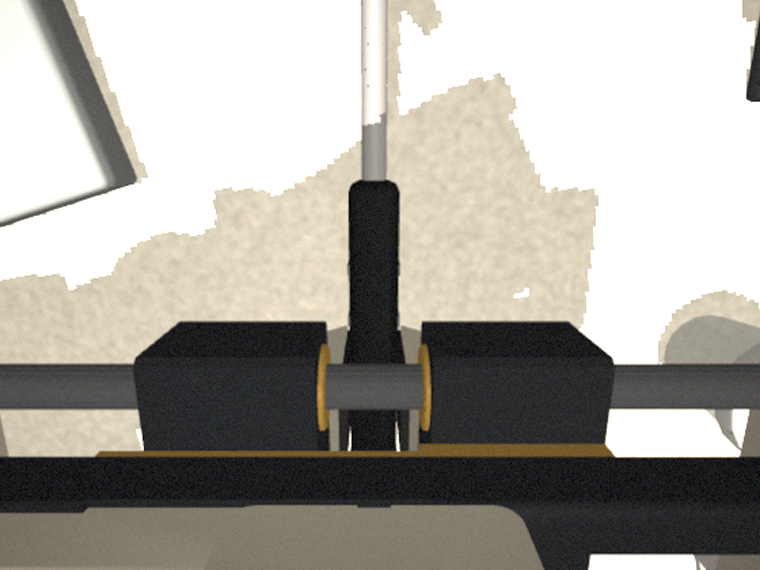

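```bash
python3 - <<'E'
from m import *
p,W=cl("top0");q,V=cl("top6")
for n,a in (("slide",((.33,.45),(.0,.14),(.02,.045))),("cup",((.64,.74),(-.15,-.05),(.05,.075))),("tip",((.4,.55),(.38,.55),(.05,.08))),("foot",((.66,.82),(.0,.14),(.004,.018))),("vials",((.36,.46),(.2,.4),(.03,.06)))):
    rect(sel(W,*a),n+" before");rect(sel(V,*a),n+" after")
E
python3 - <<'E'
from cell import readout,arm
s=readout.observe();print(s['position'],s['force'],s['width'],abs(s['dq']).max())
print(arm.sign_off())
E
```

```text
slide before 1209 c [375.1  89.8] s [82.3 89.7] a 6.28 zmed 34.3 mean [376.3  89.9  34.3]
slide after 1199 c [375.1  89.7] s [82.4 89.5] a 6.33 zmed 34.3 mean [376.1  90.   34.3]
cup before 386 c [689.  -91.3] s [53.8 53.7] a 0.9 zmed 62.3 mean [688.5 -90.9  62.2]
cup after 387 c [689.6 -91.5] s [53.5 55. ] a 89.77 zmed 62.5 mean [688.4 -90.9  62.3]
tip before 1953 c [482.6 453.5] s [ 86.9 122.1] a 75.07 zmed 67.9 mean [482.  451.9  67.6]
tip after 1953 c [482.7 453.8] s [ 86.7 122.2] a 75.12 zmed 67.8 mean [481.7 452.   67.6]
foot before 538 c [770.2  64.9] s [ 89.5 106.2] a 79.78 zmed 11.9 mean [758.4  61.7  11.8]
foot after 541 c [771.2  66.1] s [ 86.5 109.3] a 79.35 zmed 12.1 mean [759.  62.  12.]
vials before 302 c [421.  293.3] s [ 49.5 189.4] a 26.37 zmed 46.2 mean [428.1 279.1  46. ]
vials after 303 c [420.6 292.7] s [ 48.  189.3] a 26.31 zmed 46.1 mean [427.4 280.   45.8]
[ 0.52497513 -0.02548863  0.08297147] [ 0.88347146 -0.53012057 -1.42854288] 0.14784510319793154 0.00265380300718252
the job is handed in; nothing more can be done
None
```

I pressed the pack home, then picked up the mirror by its handle. I handed the job in at about 14 s with the mirror held still and level in front of the label.

- **Pack:** it met the hard stop at 142.2 mm with a 22 N push. Later pictures put the lid at 141.5–141.9 mm from the wrist and top cameras. The side camera read 140.1 mm, but it had also read about 1.7 mm lower than the top camera before the press.
- **Mirror:** the grip opening matched the 14 mm handle. The glass centre is at about (0.550, 0.110, 0.102) m. The handle heads 79.3°, within about 0.5–1.5° of the label. The lens is square to the glass's side within about 0.5°. The tool's tilt was 0.01°, and nothing touched the mirror.
- **Disagreement:** the top and side cameras put the glass 2–4 mm away from where the arm's own position puts it. That is slightly more than the stated 2 mm calibration error. The top camera placed the handle about 2 mm off in the same direction, so I did not correct for it.
- **Other items:** before-and-after measurements of the slide box, cup, tip box and vials agreed within 1 mm. The bench camera's foot agreed within 2 mm. I checked the wash bottle and tube rack only by eye. The arm partly hides the rack in the last top picture, but it is in view from the side.

The bench camera's own picture was not available, so I could not see the label in the mirror directly.

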